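Cull the short and the bent bracket from the inspection rack

TASK

Six aluminium angle brackets stand in the leaning rack under the light bar: take out the one that is too short and the one that is bent and drop both into the open reject box, then shut its lid. Leave the four good brackets standing in the rack, and do not shift the other things on the bench.

Things in the scene. Friction and masses are not known exactly. Their poses are not given: they have to be found in the camera images.
- stand: inspection stand, fixed: base plate 110 x 420 x 6 mm; on it a grey rack 330 mm long, 50 mm across its face, six pockets in a row at y = -135, -81, -27, 27, 81, 135 mm. Rack and pockets lean 0.49 rad (28 deg) to its +x side (away from the robot); pockets 26 mm deep, 0.8 mm play all round, mouths at x = 18, z = 48 mm. Origin: centre of the base's underside; z up
- light_bar (a point): centre of the stand's light bar, an aluminium bar 40 (x) x 414 (y) x 18 (z) mm that hangs over the row of brackets, its underside 165 mm above the bench; its two 14 mm square posts stand 14 mm to -x of this point, at y = +-197 mm
- bracket_good_1: good aluminium angle bracket: strip 8 (x) x 18 (y) mm, 84 mm tall along its z, with a tab 7 mm thick that reaches to x = -26 mm at the top; stands foot-down in a rack pocket. Origin: centre of its foot; z up along the strip (leaning like the rack); 40 g
- bracket_good_2: good aluminium angle bracket: strip 8 (x) x 18 (y) mm, 84 mm tall along its z, with a tab 7 mm thick that reaches to x = -26 mm at the top; stands foot-down in a rack pocket. Origin: centre of its foot; z up along the strip (leaning like the rack); 40 g
- bracket_good_3: good aluminium angle bracket: strip 8 (x) x 18 (y) mm, 84 mm tall along its z, with a tab 7 mm thick that reaches to x = -26 mm at the top; stands foot-down in a rack pocket. Origin: centre of its foot; z up along the strip (leaning like the rack); 40 g
- bracket_good_4: good aluminium angle bracket: strip 8 (x) x 18 (y) mm, 84 mm tall along its z, with a tab 7 mm thick that reaches to x = -26 mm at the top; stands foot-down in a rack pocket. Origin: centre of its foot; z up along the strip (leaning like the rack); 40 g
- bracket_short: the short bracket: like the good ones but only 60 mm tall (tab at the top too), foot-down in a rack pocket, so 34 mm stand out of it. Origin: centre of its foot; z up along the strip
- bracket_bent: the bent bracket: strip 8 x 18 mm, straight for its lower 53 mm (27 mm of that stand out of the pocket), then bent 40 deg towards its +x side for another 33 mm, with the tab at the end. Origin: centre of its foot; z up along the lower, straight part
- reject_box: grey open-topped reject box, fixed to the bench: 170 (x) x 150 (y) x 85 mm high outside, walls and floor 5 mm. Origin: centre of its underside; z up. Its +x side, which carries the lid's hinge, points roughly to the robot
- reject_lid (a joint): angle of the reject box's lid, rad: 0 shut, grows as it opens; it starts standing open past upright (1.6 to 1.9), hinged along the box's rim on the robot's side; pushed over the upright away from the robot, it falls shut by its own weight
- reject_lid_handle (a point): the lid's knob, on the lid's outer face near its free edge (towards the robot while open). The lid is a plate 6 mm thick that covers the box, about 170 mm from hinge to free edge
- reject_lid_hinge (a point): middle of the lid's hinge line, on the box's rim
- multimeter: yellow multimeter lying flat, 150 x 75 x 34 mm, loose, to be left alone. Origin: centre of its underside
- screwdriver: screwdriver lying along its x axis, about 200 mm, loose, to be left alone
- flux_jar: small jar, diameter 42, height 55 mm, loose, to be left alone. Origin: centre of its underside
- wire_spool: spool of copper wire, diameter 64, height 40 mm, loose, to be left alone. Origin: centre of its underside
- relay: clear-cased relay 30 x 24 x 42 mm, loose, to be left alone. Origin: centre of its underside
- heatsink: finned aluminium heat sink 40 x 60 x 32 mm, loose, to be left alone. Origin: centre of its underside
There are look-alikes about, which are no part of the job. What is shaped like the reject_box but yellow is not meant.

How it is judged:
By the outcome, as a careful person would: the job done as asked, in the order asked, and still so for the second after the job is handed in, with the robot touching nothing.
It also fails if it takes over 72 s, if anything falls off the work surface, if the arm or the gripper's body presses on something with over 40 N, if the wrist force passes 120 N, or if a joint passes its speed limit or range.

ROBOT

A 6-joint arm with a two-finger parallel gripper is mounted at the origin on the work surface. World frame = base frame: x ahead of the robot, y to its left, z up, the work surface at z = 0. Lengths are in m, angles in degrees, forces in N, time in s.
With the tool pointing down it reaches from about 0.3 to 0.75 m from the base axis. Payload 8.5 kg.
Tool frame: the origin (TCP) lies midway between the tips of the shut fingers; the grasp point (between the pads) lies 19 mm behind it; z points along the fingers, y is the line along which they close (so a half turn about z gives the same grasp; the last joint's range is limited). The gripper opens to 85 mm and grips with 20 to 120 N. Pads are 22 mm wide; open, the fingers measure 114 mm over their backs; the gripper's body (76 mm by 85 mm) begins 54 mm behind the grasp point. The pads swing forward as they close: fully open they stand 13 mm farther back than shut.
Start: joints at [-77.366, 21.807, 74.336, -0, 83.858, -12.336], TCP at [0.232, -0.499, 0.231] pointing down, gripper open.
Joint ranges: [-178.18, 178.18], [-50.72, 133.34], [12.68, 142.11], [-81.47, 261.47], [9.98, 163.14], [-165.26, 165.26]. Speed limits (degrees/s): [136.94, 136.94, 180, 180, 180, 180].

INTERFACE

Orientations are given as a 3x3 rotation matrix whose columns are the frame's x, y, z axes.
In Python, from rig import env gives the robot as it stands. The module is installed in compiled form; this text tells all that it offers.
- The arm moves only by the tool jog_arm, never from a script. Its argument "targets" is a list of rows, each a list of 6 numbers: the shift along the tool's x, y, z in cm, then the turn, a rotation vector about the tool's x, y, z in degrees. A call has 1 to 8 rows; each row is the pose to reach, as a shift and turn from the pose commanded when the call began, along the tool's axes at that moment; what a row does not reach only later rows make up. A row lasts 1/12 s, in which the tool goes at most 41.7 mm and 7.16 degrees, less where a joint would pass 70% of its speed; a pose out of reach is approached as far as the arm can. A call with a gripper value outside its range is refused whole. "hand" is the opening, from 0 (shut) to 1 (fully open), set as the call begins (left out, the last holds). The fingers move at their own pace and stop on an object; "newtons" is the grip in N (left out, the last holds). Time passes only in rows, so rows that repeat a pose let the fingers close. It gives the time, the measured TCP pose, the force, the opening and the grip force at its end, in the units of the state.
- env.observe(): the state, without advancing time (a new reading comes with each control period).
- env.get_image(name): name is "side" or "top" or "wrist"; returns a dict with "frame" (384x512x3 uint8, red, green, blue), "depth" (384x512 float32, m along the optical axis (not along the pixel's ray), 0 where there is no reading), "fovy" (degrees; the focal length in pixels is half the picture's height over the tangent of half this angle, whatever the lens; pixels are square), "cx", "cy" (the principal point, pixels), "k1" (the pictures are not rectified: a ray, as slopes to the right and down, at radius r is drawn at 1 + k1 r^2 times it, then the intrinsics apply), "cam_to_world" (4x4, takes a point from camera to world coordinates). Camera axes: x right, y down, z forward; pixel columns grow to the right and rows downward; lengths in m; the calibration is good to about 2 mm. A picture is of the moment at which its call begins.
- env.close_job(): hands the job in; it is judged then, once.
Trained networks look in the newest picture that a camera, given by its name, has taken for a name from the list of things; names that differ only in an ending like _2 or _b are one class to them, and where a whole thing is asked for, a point or a joint stands for the part that bears it (a point fixed in the world has none). Each returns a list of dicts, best first, with "score" (0 to 1); they miss things now and then, are a little off and sometimes report something else, mostly with a low value. They report only what shows in the picture. A call takes as long as a camera call. They do not tell look-alikes from the thing itself.
- env.regions_of(camera, target): "pixels" (384x512 bool, what is visible of it) and "point" ([row, column] in pixels, amid what is visible of it).
The state is a dict: "time_s": time; "q": joint angles; "qvel": joint speeds; "joint_efforts": joint torques, N m; "position": TCP position; "tool_rot": TCP orientation; "ft_force": force on the tool from outside, world axes, zero at the start; "wrist_torque": the same for the moment, N m; "grip_width": finger opening in m; "gripper_force": force on a finger pad.
Only numpy, scipy, OpenCV 4.12 (cv2) and the standard library are available. Lean on these libraries where they do the work, as an engineer would, in place of code of your own. Each camera call takes 0.05 s, during which the arm holds its last target. There are 200 camera calls.

## Working session

There is one attempt and no reset: what is moved stays moved. The work goes in short steps, Python scripts to look and compute and a tool call to move; the robot and the scene stay as the last step left them, time stands still between calls to the robot, and variables do not carry over. Pictures are saved under pics/ and viewed, at most 10 in all, crops included, and the job is handed in when it is done.

Besides the shell and the picture viewer there is one more tool, called after "Call:" by a JSON object that holds its "method" and its "body". jog_arm: Moves the arm, as the interface text tells. Its arguments: {"type":"object","properties":{"targets":{"type":"array","items":{"type":"array","items":{"type":"number"}}},"hand":{"type":"number"},"newtons":{"type":"number"}},"required":["targets"]}

```bash
mkdir -p pics; cat > h.py <<'E'
import numpy as np, cv2
from rig import env
def K(im):
    f=im["frame"].shape[0]/2/np.tan(np.radians(im["fovy"])/2)
    return f
def unproj(im,rows,cols):
    f=K(im); d=im["depth"][rows,cols]
    M=np.array([[f,0,im["cx"]],[0,f,im["cy"]],[0,0,1.]])
    # r drawn = r*(1+k1 r^2)
    p=cv2.undistortPoints(np.stack([cols,rows],-1).astype(float).reshape(-1,1,2),M,np.array([im["k1"],0,0,0,0.])).reshape(-1,2)
    P=np.c_[p[:,0]*d,p[:,1]*d,d,np.ones(len(d))]
    W=(im["cam_to_world"]@P.T).T[:,:3]
    return W[d>0]
def cloud(im,mask=None):
    if mask is None: mask=np.ones(im["depth"].shape,bool)
    r,c=np.nonzero(mask); return unproj(im,r,c)
E
python3 - <<'E'
from h import *
ims={n:env.get_image(n) for n in("side","top")}
for n,im in ims.items():
    cv2.imwrite(f"pics/{n}0.png",im["frame"][:,:,::-1]); print(n,im["fovy"],im["k1"],im["cam_to_world"][:3].round(3).tolist())
    np.savez(f"{n}0.npz",**im)
    for t in["bracket_good_1","bracket_short","bracket_bent","reject_box","reject_lid","stand","multimeter","flux_jar","screwdriver","wire_spool","relay","heatsink"]:
        for r in env.regions_of(n,t)[:7]:
            W=cloud(im,r["pixels"])
            if len(W): print(n,t,round(r["score"],2),r["point"],np.median(W,0).round(3),W.min(0).round(3),W.max(0).round(3))
E
```

```text
side 50.31715378972624 0.015289609481665222 [[-0.664, -0.434, 0.609, -0.254], [-0.747, 0.358, -0.56, 0.721], [0.025, -0.827, -0.562, 0.797]]
side bracket_good_1 0.6 [208.6, 199.8] [0.616 0.167 0.071] [ 0.599  0.079 -0.004] [0.741 0.176 0.112]
side bracket_good_1 0.43 [194.1, 228.7] [0.614 0.061 0.074] [ 0.599 -0.038 -0.004] [0.743 0.069 0.11 ]
side bracket_short 0.59 [180.4, 270.0] [ 0.601 -0.098  0.063] [ 0.589 -0.112  0.049] [ 0.611 -0.093  0.088]
side bracket_bent 0.72 [198.9, 215.9] [0.628 0.112 0.072] [ 0.592  0.016 -0.002] [0.776 0.122 0.106]
side reject_box 0.89 [212.3, 405.9] [ 0.201 -0.3    0.087] [ 0.043 -0.574 -0.002] [ 0.36  -0.048  0.207]
side reject_box 0.87 [172.5, 316.2] [ 0.577 -0.266  0.056] [ 0.273 -0.601 -0.002] [0.617 0.03  0.273]
side reject_lid 0.78 [200.6, 409.3] [ 0.213 -0.341  0.092] [ 0.128 -0.582 -0.003] [ 0.393 -0.269  0.138]
side reject_lid 0.48 [149.7, 372.2] [ 0.374 -0.349  0.214] [ 0.211 -0.588  0.051] [ 0.511 -0.05   0.379]
side stand 0.97 [204.5, 234.2] [0.567 0.068 0.046] [ 0.521 -0.366 -0.005] [0.853 0.244 0.186]
side stand 0.64 [145.0, 375.3] [ 0
[... 1391 characters left out ...]
 -0.206  0.645]
top stand 0.62 [159.0, 248.6] [0.57  0.032 0.048] [ 0.525 -0.186 -0.012] [0.648 0.245 0.195]
top multimeter 0.81 [175.3, 142.0] [0.528 0.411 0.034] [ 0.452  0.353 -0.008] [0.608 0.474 0.047]
top flux_jar 0.53 [210.5, 295.4] [ 0.406 -0.145  0.053] [ 0.389 -0.163  0.005] [ 0.425 -0.129  0.065]
top screwdriver 0.53 [191.8, 254.3] [0.471 0.001 0.023] [ 0.424 -0.021 -0.004] [0.523 0.022 0.034]
top wire_spool 0.77 [117.4, 294.5] [ 0.734 -0.136  0.04 ] [ 0.707 -0.168 -0.007] [ 0.776 -0.109  0.055]
top relay 0.52 [208.3, 185.3] [0.404 0.254 0.036] [ 0.386  0.24  -0.007] [0.423 0.277 0.051]
top heatsink 0.62 [121.0, 206.3] [0.729 0.18  0.008] [ 0.705  0.148 -0.012] [0.756 0.21  0.042]
```

```bash
python3 - <<'E'
import cv2
a=cv2.imread("pics/side0.png")[90:330,100:480];cv2.imwrite("pics/side0c.png",cv2.resize(a,None,fx=2.1,fy=2.1,interpolation=cv2.INTER_CUBIC))
a=cv2.imread("pics/top0.png")[80:300,120:400];cv2.imwrite("pics/top0c.png",cv2.resize(a,None,fx=2.7,fy=2.7,interpolation=cv2.INTER_CUBIC))
E
```

```text
(no output)
```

View pics/side0c.png

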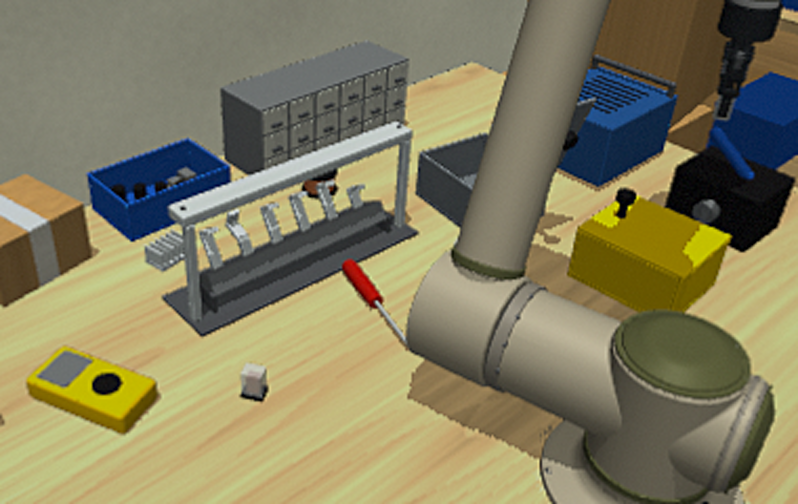

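View pics/top0c.png

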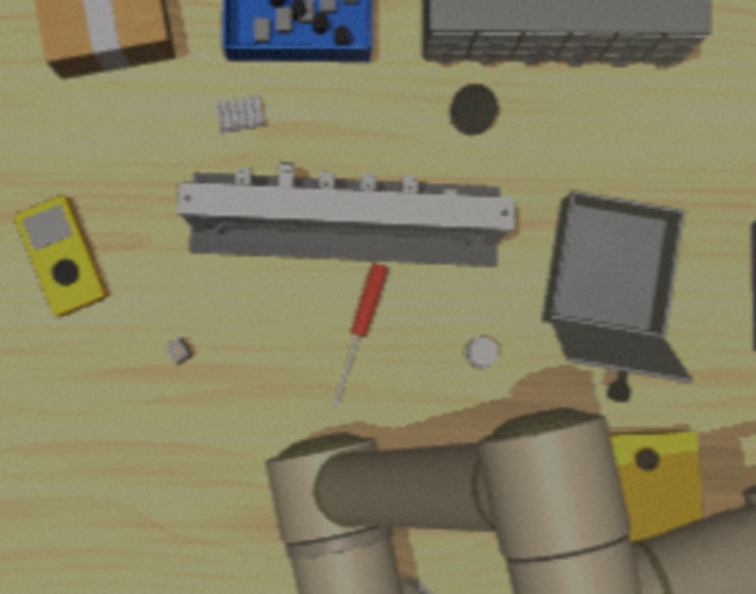

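Brackets run (side crop) from left (250,+y) good, bent (≈237,232), good, good, good, short (≈357,195). The grey box is open with its lid standing towards the robot, and the yellow one is the look-alike. Next I fit the stand and box poses.

```bash
python3 - <<'E'
from h import *
import numpy as np
L=lambda n:{k:(v if v.ndim else float(v)) for k,v in np.load(f"{n}0.npz").items()}
T,S=L("top"),L("side")
def sel(W,lo,hi): return W[np.all((W>lo)&(W<hi),1)]
def rect(P,name):
    r=cv2.minAreaRect(P[:,:2].astype(np.float32)); print(name,len(P),np.round(r[0],4),np.round(r[1],4),round(r[2],2),"zmed",np.median(P[:,2]).round(4)); 
    c=P[:,:2].mean(0);u,s,v=np.linalg.svd(P[:,:2]-c,full_matrices=False);print("  pca",c.round(4),np.degrees(np.arctan2(v[0,1],v[0,0])).round(2))
for n,im in(("top",T),("side",S)):
    W=cloud(im)
    rect(sel(W,[.5,-.22,.172],[.66,.27,.2]),n+" bar")
    rect(sel(W,[.48,-.2,-.0],[.56,.27,.012]),n+" basefront z<12")
    B=sel(W,[.585,-.15,.062],[.69,.2,.15])
    # bracket clusters
    for y in np.arange(-.13,.2,.006):
        q=B[abs(B[:,1]-y)<.003]
        if len(q)>3: print("  y%.3f n%d x %.3f-%.3f z %.3f-%.3f"%(y,len(q),q[:,0].min(),q[:,0].max(),q[:,2].min(),q[:,2].max()))
    rect(sel(W,[.4,-.45,.075],[.65,-.2,.095]),n+" boxrim")
    for t in(["reject_lid"]):pass
    l=sel(W,[.3,-.42,.1],[.46,-.18,.3])
    for z in np.arange(.1,.3,.02):
        q=l[abs(l[:,2]-z)<.01]
        if len(q): print("  lid z%.2f n%d x %.3f-%.3f y %.3f-%.3f"%(z,len(q),q[:,0].min(),q[:,0].max(),q[:,1].min(),q[:,1].max()))
E
```

```text
top bar 1510 [0.5809 0.0349] [0.4121 0.0419] 88.01 zmed 0.1828
  pca [0.5802 0.0347] -92.1
top basefront z<12 1663 [0.5201 0.0351] [0.4681 0.0796] 89.78 zmed 0.0044
  pca [0.5246 0.0309] -90.19
  y-0.100 n4 x 0.612-0.618 z 0.074-0.088
  y-0.058 n4 x 0.620-0.632 z 0.094-0.105
  y-0.052 n8 x 0.612-0.631 z 0.099-0.111
  y-0.046 n12 x 0.611-0.633 z 0.091-0.113
  y-0.040 n8 x 0.612-0.632 z 0.082-0.109
  y-0.004 n6 x 0.616-0.635 z 0.095-0.105
  y0.002 n14 x 0.611-0.636 z 0.089-0.116
  y0.008 n11 x 0.611-0.636 z 0.091-0.115
  y0.014 n9 x 0.611-0.633 z 0.099-0.115
  y0.050 n6 x 0.615-0.634 z 0.095-0.109
  y0.056 n6 x 0.614-0.634 z 0.095-0.118
  y0.062 n12 x 0.615-0.634 z 0.092-0.110
  y0.068 n7 x 0.614-0.636 z 0.099-0.115
  y0.104 n8 x 0.625-0.649 z 0.077-0.102
  y0.110 n17 x 0.623-0.649 z 0.069-0.109
  y0.116 n11 x 0.623-0.648 z 0.074-0.106
  y0.122 n8 x 0.622-0.648 z 0.074-0.101
  y0.158 n8 x 0.616-0.631 z 0.076-0.112
  y0.164 n11 x 0.617-0.640 z 0.093-0.111
  y0.170 n11 x 0.619-0.639 z 0.094-0.117
  y0.176 n6 x 0.620-0.639 z 0.095-0.109
top boxrim 331 [ 0.52   -0.3225] [0.1556 0.1757] 80.
[... 1321 characters left out ...]
0.110 n33 x 0.608-0.645 z 0.062-0.105
  y0.116 n27 x 0.608-0.650 z 0.062-0.106
  y0.122 n25 x 0.606-0.643 z 0.065-0.105
  y0.158 n15 x 0.612-0.631 z 0.064-0.107
  y0.164 n27 x 0.608-0.626 z 0.065-0.112
  y0.170 n28 x 0.609-0.637 z 0.064-0.110
  y0.176 n22 x 0.610-0.635 z 0.062-0.109
side boxrim 172 [ 0.5169 -0.3189] [0.1511 0.1805] 80.9 zmed 0.0813
  pca [ 0.5684 -0.2955] 122.83
  lid z0.10 n3 x 0.410-0.413 y -0.379--0.373
  lid z0.12 n7 x 0.405-0.411 y -0.379--0.371
  lid z0.14 n7 x 0.400-0.405 y -0.375--0.367
  lid z0.18 n10 x 0.383-0.392 y -0.380--0.359
  lid z0.20 n47 x 0.343-0.386 y -0.372--0.279
  lid z0.22 n53 x 0.342-0.382 y -0.376--0.283
  lid z0.24 n38 x 0.366-0.377 y -0.377--0.331
```

```bash
cat >> h.py <<'E'
from scipy.spatial.transform import Rotation as Ro
PSI=np.radians(-2.1); O=np.array([.5855,.0335,0])
RS=Ro.from_euler('z',PSI).as_matrix()
def axis(tilt=28): a=np.radians(tilt); return RS@np.array([np.sin(a),0,np.cos(a)])
def Rtool(tilt,ysign,R=RS):
    a=np.radians(tilt); z=-R@np.array([np.sin(a),0,np.cos(a)]); y=ysign*R[:,1]
    return np.c_[np.cross(y,z),y,z]
def mouth(yi): return O+RS@np.array([.018,yi,.048])
def to(p,R,s=None):
    s=s or env.observe(); R0=np.array(s["tool_rot"]); 
    d=R0.T@(np.array(p)-s["position"])*100; w=Ro.from_matrix(R0.T@R).as_rotvec(degrees=True)
    return np.r_[d,w].round(2).tolist()
def st():
    s=env.observe(); print(round(s["time_s"],2),"q",np.round(s["q"],1),"p",np.round(s["position"],4),"F",np.round(s["ft_force"],1),"w",round(s["grip_width"],4),"gf",np.round(s["gripper_force"],1)); return s
E
python3 - <<'E'
from h import *
s=st(); print(np.round(s["tool_rot"],3))
print("short",mouth(-.135),"bent",mouth(.081))
for ys in(1,-1): print(ys,to(mouth(-.135)+.15*axis(),Rtool(28,ys),s), to([.3,-.45,.37],np.array(s["tool_rot"]),s))
E
```

```text
1.3 q [-77.4  21.8  74.3  -0.   83.9 -12.3] p [ 0.2322 -0.4986  0.2313] F [-0.7  0.3 -0.5] w 0.0856 gf 0.0
[[ 0.907  0.422 -0.   ]
 [ 0.422 -0.907  0.   ]
 [-0.    -0.    -1.   ]]
short [ 0.59854101 -0.10206892  0.048     ] bent [0.60645605 0.11378601 0.048     ]
1 [56.22, -17.27, 5.09, 37.13, 8.94, -148.93] [8.2, -1.54, -13.87, 0.0, 0.0, 0.0]
-1 [56.22, -17.27, 5.09, 6.61, -27.47, 26.52] [8.2, -1.54, -13.87, 0.0, 0.0, 0.0]
```

Call:
{"method": "jog_arm", "body": {"targets": [[0, 0, -13, 0, 0, 0], [0, 0, -13, 0, 0, 0], [0, 0, -13, 0, 0, 0], [4, -1, -14, 0, 0, 2], [8, -2, -14, 0, 0, 6], [12, -3, -14, 0, -4, 10], [16, -4, -14, 1, -8, 14], [20, -5, -14, 2, -12, 18]], "hand": 0.47}}

```text
time_s: 1.97
position: [0.3929, -0.3674, 0.3723]
tool_rot: [[0.971, 0.116, -0.211], [0.113, -0.993, -0.026], [-0.212, 0.002, -0.977]]
ft_force: [0.7, -1.2, 0.2]
grip_width: 0.0404
gripper_force: 0.0
```

```bash
python3 - <<'E'
from h import *
s=st(); print(to(mouth(-.135)+.17*axis(),Rtool(28,-1),s))
E
```

```text
1.97 q [-50.7  21.5  53.1 -11.1 111.7  29.1] p [ 0.3929 -0.3674  0.3723] F [ 0.7 -1.2  0.2] w 0.0404 gf 0.0
[34.36, -22.79, 10.32, 3.1, -15.71, 8.2]
```

Call:
{"method": "jog_arm", "body": {"targets": [[4, -2, 0, 0, -2, 1], [8, -4, 0, 0, -4, 2], [12, -6, 0, 1, -6, 3], [16, -8, 0, 1, -8, 4], [20, -10, 0, 2, -10, 5], [24, -13, 0, 2, -12, 6], [28, -16, 1, 3, -14, 7], [32, -19, 2, 3, -15.7, 8]]}}

```text
time_s: 2.63
position: [0.6492, -0.1698, 0.2983]
tool_rot: [[0.883, -0.03, -0.468], [-0.025, -1.0, 0.016], [-0.469, -0.003, -0.883]]
ft_force: [27.5, -2.6, 46.6]
grip_width: 0.0401
gripper_force: 0.0
```

```bash
python3 - <<'E'
from h import *
s=st(); print(to(mouth(-.135)+.14*axis(),Rtool(28,-1),s))
im=env.get_image("wrist"); cv2.imwrite("pics/w1.png",im["frame"][:,:,::-1]); print(im["cam_to_world"].round(3).tolist())
W=cloud(im)
def sel(W,lo,hi): return W[np.all((W>lo)&(W<hi),1)]
B=sel(W,[.57,-.2,-.01],[.7,.2,.2]);print(len(B))
E
```

```text
2.63 q [-21.3  51.4  12.7 -14.4 141.6  61. ] p [ 0.6492 -0.1698  0.2983] F [27.5 -2.6 46.6] w 0.0401 gf 0.0
[7.1, -6.53, 10.59, 0.05, -0.06, 0.44]
[[-0.03, -0.71, -0.704, 0.782], [-1.0, 0.02, 0.022, -0.173], [-0.002, 0.704, -0.71, 0.39], [0.0, 0.0, 0.0, 1.0]]
42423
```

View pics/w1.png

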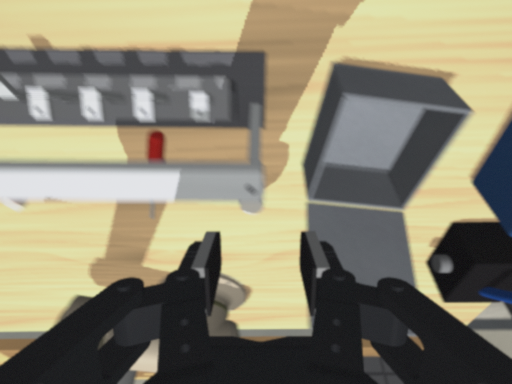

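The wrist view shows the short bracket at about (200,105), last in the row, with good ones at (143,103), (91,103) and (38,103). The grey box is at upper right with its lid open. I'll refine the bracket positions from the cloud.

```bash
python3 - <<'E'
from h import *
im=env.get_image("wrist"); s=st()
def sel(W,lo,hi): return W[np.all((W>lo)&(W<hi),1)]
W=cloud(im); B=sel(W,[.57,-.2,.06],[.68,.2,.14]); 
L=(B-O)@RS  # stand frame
a=np.array([np.sin(.49),0,np.cos(.49)]);e=np.array([np.cos(.49),0,-np.sin(.49)])
m=np.array([.018,0,.048])
for yi in(-.135,-.081,-.027,.027,.081):
    q=L[abs(L[:,1]-yi)<.018]; 
    t=(q-m)@a; c=(q-m)@e; k=(t>.008)
    if k.sum()>5: print(yi,k.sum(),"y",np.percentile(q[k,1],[2,98]).round(4),"t",np.percentile(t[k],[2,98]).round(4),"perp",np.percentile(c[k],[2,50,98]).round(4))
E
```

```text
2.73 q [-21.   52.   13.3 -14.4 141.5  61. ] p [ 0.6502 -0.1661  0.2887] F [ 1.1 -1.5 -1.7] w 0.0402 gf 0.0
-0.135 513 y [-0.1443 -0.1269] t [0.0277 0.0363] perp [-0.0244 -0.0086  0.005 ]
-0.081 674 y [-0.0896 -0.0722] t [0.0212 0.0601] perp [-0.0218 -0.0052  0.0068]
-0.027 739 y [-0.036  -0.0187] t [0.0204 0.0601] perp [-0.0219 -0.0043  0.0064]
0.027 841 y [0.0173 0.0355] t [0.0183 0.0599] perp [-0.0219 -0.0036  0.0062]
0.081 406 y [0.0711 0.0877] t [0.0163 0.0463] perp [-0.0026  0.005   0.0215]
```

```bash
sed -i 's/O=np.array(\[.5855,.0335,0\])/O=np.array([.5867,.033,0])/' h.py; python3 - <<'E'
from h import *
s=st(); R=Rtool(28,-1)
for t in(.12,.06,.005): print(t,to(mouth(-.135)+t*axis(),R,s))
E
```

```text
2.73 q [-21.   52.   13.3 -14.4 141.5  61. ] p [ 0.6502 -0.1661  0.2887] F [ 1.1 -1.5 -1.7] w 0.0402 gf 0.0
0.12 [6.96, -6.02, 11.62, -0.13, 1.0, 1.02]
0.06 [7.06, -6.0, 17.62, -0.13, 1.0, 1.02]
0.005 [7.16, -5.99, 23.12, -0.13, 1.0, 1.02]
```

Call:
{"method": "jog_arm", "body": {"targets": [[3, -3, 3, 0, 0.5, 0.5], [6, -5, 6, 0, 1, 1], [7, -6, 9, 0, 1, 1], [7, -6, 11.6, 0, 1, 1], [7, -6, 11.6, 0, 1, 1], [7, -6, 11.6, 0, 1, 1]]}}

```text
time_s: 3.23
position: [0.6572, -0.1113, 0.164]
tool_rot: [[0.89, -0.044, -0.453], [-0.041, -0.999, 0.016], [-0.453, 0.005, -0.891]]
ft_force: [0.9, -0.4, 1.4]
grip_width: 0.0405
gripper_force: 0.0
```

```bash
python3 - <<'E'
from h import *
s=st(); R=Rtool(28,-1)
for t in(.12,.06,.005): print(t,to(mouth(-.135)+t*axis(),R,s))
E
```

```text
3.23 q [-17.1  50.8  34.9  -7.9 120.2  73.1] p [ 0.6572 -0.1113  0.164 ] F [ 0.9 -0.4  1.4] w 0.0405 gf 0.0
0.12 [0.33, -0.67, 0.96, 0.04, -1.03, -0.5]
0.06 [0.22, -0.67, 6.96, 0.04, -1.03, -0.5]
0.005 [0.12, -0.68, 12.46, 0.04, -1.03, -0.5]
```

Call:
{"method": "jog_arm", "body": {"targets": [[0.2, -0.7, 1, 0, -1, -0.5], [0.2, -0.7, 3, 0, -1, -0.5], [0.2, -0.7, 5, 0, -1, -0.5], [0.2, -0.7, 7, 0, -1, -0.5], [0.2, -0.7, 9, 0, -1, -0.5], [0.2, -0.7, 11, 0, -1, -0.5], [0.1, -0.7, 12.3, 0, -1, -0.5], [0.1, -0.7, 12.4, 0, -1, -0.5]]}}

```text
time_s: 3.9
position: [0.6064, -0.1039, 0.0566]
tool_rot: [[0.889, -0.037, -0.457], [-0.035, -0.999, 0.014], [-0.457, 0.004, -0.89]]
ft_force: [5.6, -2.1, 12.8]
grip_width: 0.0405
gripper_force: 4.0
```

```bash
python3 - <<'E'
from h import *
s=st(); R=Rtool(28,-1)
for t in(.15,.005): print(t,to(mouth(-.135)+t*axis(),R,s))
im=env.get_image("wrist"); cv2.imwrite("pics/w2.png",im["frame"][:,:,::-1])
E
```

```text
3.9 q [-17.7  49.9  55.2  -7.3 101.1  74.8] p [ 0.6064 -0.1039  0.0566] F [ 5.6 -2.1 12.8] w 0.0405 gf 4.0
0.15 [0.01, -0.07, -13.92, 0.17, -0.81, -0.12]
0.005 [-0.2, -0.11, 0.57, 0.17, -0.81, -0.12]
```

View pics/w2.png

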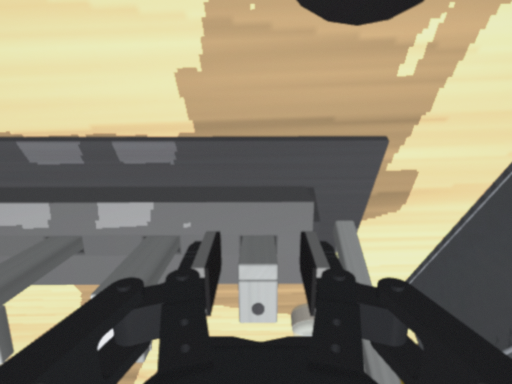

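The short bracket (258,290) sits between the fingers (about 210 and 310). I'll close on it.

Call:
{"method": "jog_arm", "body": {"targets": [[0, -0.05, -0.2, 0, 0, 0], [0, -0.05, -0.2, 0, 0, 0], [0, -0.05, -0.2, 0, 0, 0], [0, -0.05, -0.2, 0, 0, 0], [0, -0.05, -0.2, 0, 0, 0]], "hand": 0.1, "newtons": 50}}

```text
time_s: 4.37
position: [0.6063, -0.1027, 0.057]
tool_rot: [[0.887, -0.036, -0.461], [-0.033, -0.999, 0.014], [-0.461, 0.003, -0.887]]
ft_force: [4.4, -0.9, 9.6]
grip_width: 0.0169
gripper_force: 48.5
```

```bash
python3 - <<'E'
from h import *
s=st(); R=Rtool(28,-1)
for t in(.1,.15): print(t,to(mouth(-.135)+t*axis(),R,s))
E
```

```text
4.37 q [-17.6  49.9  55.1  -7.4 101.4  74.8] p [ 0.6063 -0.1027  0.057 ] F [ 4.4 -0.9  9.6] w 0.0169 gf 48.5
0.1 [-0.07, 0.04, -8.9, 0.18, -0.56, -0.05]
0.15 [-0.02, 0.06, -13.9, 0.18, -0.56, -0.05]
```

Call:
{"method": "jog_arm", "body": {"targets": [[0, 0, -1, 0, 0, 0], [0, 0, -2, 0, 0, 0], [0, 0, -3.5, 0, 0, 0], [0, 0, -5, 0, 0, 0], [0, 0, -7, 0, 0, 0], [0, 0, -9.5, 0, 0, 0], [0, 0, -12, 0, 0, 0], [0, 0, -14, 0, 0, 0]]}}

```text
time_s: 5.03
position: [0.6704, -0.1043, 0.181]
tool_rot: [[0.885, -0.036, -0.464], [-0.033, -0.999, 0.015], [-0.464, 0.002, -0.886]]
ft_force: [0.5, -0.3, 0.6]
grip_width: 0.017
gripper_force: 48.9
```

```bash
python3 - <<'E'
from h import *
s=st(); RB=Ro.from_euler('z',np.radians(-10)).as_matrix()
for yaw in(-10,-30,-50):
  RB=Ro.from_euler('z',np.radians(yaw)).as_matrix()
  for p in([.62,-.25,.24],[.53,-.32,.22],[.53,-.32,.10]): print(yaw,p,to(p,Rtool(0,-1,RB),s))
im=env.get_image("wrist"); cv2.imwrite("pics/w3.png",im["frame"][:,:,::-1])
E
```

```text
5.03 q [-16.3  52.5  28.7  -8.1 125.4  72.7] p [ 0.6704 -0.1043  0.181 ] F [ 0.5 -0.3  0.6] w 0.017 gf 48.9
-10 [0.62, -0.25, 0.24] [-6.72, 14.76, -3.11, 2.02, 27.58, 7.74]
-10 [0.53, -0.32, 0.22] [-13.53, 22.07, 2.72, 2.02, 27.58, 7.74]
-10 [0.53, -0.32, 0.1] [-7.96, 22.05, 13.36, 2.02, 27.58, 7.74]
-30 [0.62, -0.25, 0.24] [-6.72, 14.76, -3.11, 6.84, 27.05, 27.35]
-30 [0.53, -0.32, 0.22] [-13.53, 22.07, 2.72, 6.84, 27.05, 27.35]
-30 [0.53, -0.32, 0.1] [-7.96, 22.05, 13.36, 6.84, 27.05, 27.35]
-50 [0.62, -0.25, 0.24] [-6.72, 14.76, -3.11, 11.65, 25.94, 46.94]
-50 [0.53, -0.32, 0.22] [-13.53, 22.07, 2.72, 11.65, 25.94, 46.94]
-50 [0.53, -0.32, 0.1] [-7.96, 22.05, 13.36, 11.65, 25.94, 46.94]
```

View pics/w3.png

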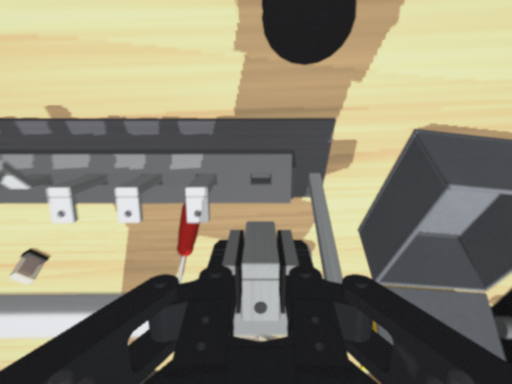

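The short bracket is held at (262,290), and its pocket at (260,180) is empty. On to the grey box.

Call:
{"method": "jog_arm", "body": {"targets": [[0, 4, -1, 0, 0, 0], [0, 8, -2, 0, 0, 0], [0, 12, -3, 0, 0, 0], [-1, 15, -3, 1, 5, 2], [-4, 17.5, -2.5, 2, 11, 5], [-7, 19.5, -1, 3, 17, 9], [-10, 21, 0.5, 4, 22, 14], [-13, 22, 2, 4.5, 27.4, 18]]}}

```text
time_s: 5.75
position: [0.5386, -0.3202, 0.2219]
tool_rot: [[0.944, -0.327, -0.034], [-0.327, -0.945, 0.007], [-0.034, 0.005, -0.999]]
ft_force: [1.3, -2.9, 1.4]
grip_width: 0.0168
gripper_force: 49.5
```

```bash
python3 - <<'E'
from h import *
s=st(); RB=Ro.from_euler('z',np.radians(-20)).as_matrix()
for p in([.525,-.32,.2],[.525,-.32,.1]): print(p,to(p,Rtool(0,-1,RB),s))
E
```

```text
5.75 q [-41.1  30.9  60.5  -1.   90.3  68. ] p [ 0.5386 -0.3202  0.2219] F [ 1.3 -2.9  1.4] w 0.0168 gf 49.5
[0.525, -0.32, 0.2] [-1.22, 0.41, 2.23, 0.3, 1.96, 0.9]
[0.525, -0.32, 0.1] [-0.87, 0.36, 12.22, 0.3, 1.96, 0.9]
```

Call:
{"method": "jog_arm", "body": {"targets": [[-1, 0.4, 4, 0, 1, 0], [-1, 0.4, 7, 0, 1, 0], [-1, 0.4, 10, 0, 1, 0], [-1, 0.4, 12, 0, 1, 0], [-1, 0.4, 13, 0, 1, 0], [-1, 0.4, 13, 0, 1, 0], [-1, 0.4, 13, 0, 1, 0]]}}

```text
time_s: 6.33
position: [0.5244, -0.3184, 0.0928]
tool_rot: [[0.946, -0.322, -0.023], [-0.322, -0.947, 0.003], [-0.022, 0.004, -1.0]]
ft_force: [0.8, -0.2, 0.4]
grip_width: 0.0168
gripper_force: 49.4
```

Call:
{"method": "jog_arm", "body": {"targets": [[0, 0, 0, 0, 0, 0], [0, 0, 0, 0, 0, 0], [0, 0, 0, 0, 0, 0], [0, 0, -4, 0, 0, 0], [0, 0, -8, 0, 0, 0], [0, 0, -12, 0, 0, 0], [0, 0, -14, 0, 0, 0]], "hand": 0.47}}

```text
time_s: 6.92
position: [0.528, -0.319, 0.238]
tool_rot: [[0.947, -0.322, -0.018], [-0.322, -0.947, -0.001], [-0.016, 0.007, -1.0]]
ft_force: [0.6, 0.4, -0.4]
grip_width: 0.0402
gripper_force: 0.0
```

```bash
python3 - <<'E'
from h import *
s=st(); R=Rtool(28,-1)
for p in([.67,-.25,.25],mouth(.081)+.15*axis()): print(p,to(p,R,s))
im=env.get_image("wrist"); cv2.imwrite("pics/w4.png",im["frame"][:,:,::-1])
E
```

```text
6.92 q [-41.8  28.9  61.5  -0.7  90.4  67. ] p [ 0.528 -0.319  0.238] F [ 0.6  0.4 -0.4] w 0.0402 gf 0.0
[0.67, -0.25, 0.25] [11.2, -11.09, -1.46, -3.81, -26.82, -16.39]
[0.67802949 0.11070554 0.18044214] [0.46, -45.55, 5.43, -3.81, -26.82, -16.39]
```

View pics/w4.png

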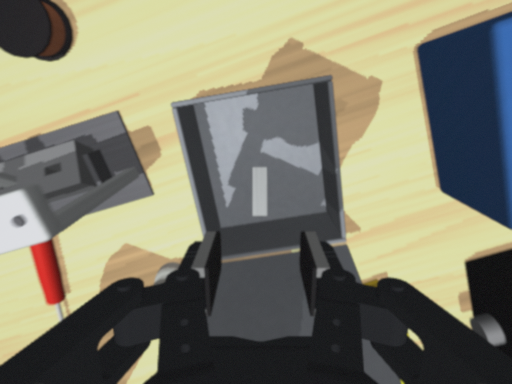

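The short bracket lies in the grey box at (258,190). Now for the bent one.

Call:
{"method": "jog_arm", "body": {"targets": [[2.5, -2, -0.5, 0, -5, -2], [5, -4, -0.5, -1, -11, -5], [7.5, -6.5, 0, -2, -17, -8], [10, -9, 0.5, -3, -22, -12], [11, -11, 2, -4, -26.8, -16.4], [9.8, -15, 5, -4, -26.8, -16.4], [8.5, -19, 5.5, -4, -26.8, -16.4], [7.3, -23, 5.5, -4, -26.8, -16.4]]}}

```text
time_s: 7.63
position: [0.6681, -0.1317, 0.1695]
tool_rot: [[0.876, -0.037, -0.482], [-0.03, -0.999, 0.022], [-0.482, -0.005, -0.876]]
ft_force: [-0.0, 0.5, 1.7]
grip_width: 0.04
gripper_force: 0.0
```

```bash
python3 - <<'E'
from h import *
s=st(); R=Rtool(28,-1)
for t in(.15,.12,.06,.006): print(t,to(mouth(.081)+t*axis(),R,s))
E
```

```text
7.63 q [-18.2  53.8  28.1  -9.2 125.7  70.3] p [ 0.6681 -0.1317  0.1695] F [-0.   0.5  1.7] w 0.04 gf 0.0
0.15 [-0.39, -24.26, -0.92, -0.23, 0.82, 0.12]
0.12 [-0.34, -24.25, 2.08, -0.23, 0.82, 0.12]
0.06 [-0.26, -24.23, 8.08, -0.23, 0.82, 0.12]
0.006 [-0.18, -24.2, 13.48, -0.23, 0.82, 0.12]
```

Call:
{"method": "jog_arm", "body": {"targets": [[0, -4, -1, 0, 0.8, 0], [0, -8, -1, 0, 0.8, 0], [0, -12, -1, 0, 0.8, 0], [-0.4, -16, -1, 0, 0.8, 0], [-0.4, -20, -1, 0, 0.8, 0], [-0.4, -24.2, -1, 0, 0.8, 0], [-0.4, -24.2, -1, 0, 0.8, 0], [-0.4, -24.2, -1, 0, 0.8, 0]]}}

```text
time_s: 8.3
position: [0.6784, 0.1109, 0.1859]
tool_rot: [[0.886, -0.032, -0.462], [-0.027, -0.999, 0.017], [-0.462, -0.002, -0.887]]
ft_force: [-0.3, -0.6, -0.0]
grip_width: 0.0402
gripper_force: 0.0
```

```bash
python3 - <<'E'
from h import *
im=env.get_image("wrist"); s=st(); R=Rtool(28,-1)
for t in(.15,.008): print(t,to(mouth(.081)+t*axis(),R,s))
def sel(W,lo,hi): return W[np.all((W>lo)&(W<hi),1)]
B=sel(cloud(im),[.57,-.2,.06],[.68,.24,.14]); L=(B-O)@RS
a=np.array([np.sin(.49),0,np.cos(.49)]);e=np.array([np.cos(.49),0,-np.sin(.49)]);m=np.array([.018,0,.048])
for yi in(.027,.081,.135):
    q=L[abs(L[:,1]-yi)<.018]; t=(q-m)@a; c=(q-m)@e; k=(t>.008)&(t<.065)
    if k.sum()>5: print(yi,k.sum(),"y",np.percentile(q[k,1],[2,98]).round(4),"t",np.percentile(t[k],[2,98]).round(4),"perp",np.percentile(c[k],[2,50,98]).round(4))
E
```

```text
8.35 q [ -0.9  53.5  25.7   0.7 128.4  91.3] p [0.6786 0.1089 0.1859] F [-0.7 -1.4 -0.4] w 0.0404 gf 0.0
0.15 [0.2, -0.18, 0.51, -0.05, -0.44, 0.15]
0.008 [0.09, -0.17, 14.71, -0.05, -0.44, 0.15]
0.027 1009 y [0.0192 0.0366] t [0.0194 0.0596] perp [-0.0234 -0.005   0.0051]
0.081 615 y [0.073  0.0901] t [0.0477 0.0647] perp [0.     0.0154 0.0247]
0.135 999 y [0.1263 0.1436] t [0.0182 0.0596] perp [-0.023  -0.0046  0.0053]
```

Call:
{"method": "jog_arm", "body": {"targets": [[0.1, -0.25, 2.5, 0, -0.4, 0], [0.1, -0.25, 5, 0, -0.4, 0], [0.1, -0.25, 7.5, 0, -0.4, 0], [0.1, -0.25, 9.5, 0, -0.4, 0], [0.1, -0.25, 11.5, 0, -0.4, 0], [0.1, -0.25, 13, 0, -0.4, 0], [0.1, -0.25, 14.2, 0, -0.4, 0], [0.1, -0.25, 14.4, 0, -0.4, 0]]}}

```text
time_s: 9.02
position: [0.6136, 0.1115, 0.0585]
tool_rot: [[0.884, -0.038, -0.466], [-0.033, -0.999, 0.019], [-0.467, -0.001, -0.885]]
ft_force: [4.5, 1.6, 8.8]
grip_width: 0.0401
gripper_force: 4.1
```

```bash
python3 - <<'E'
from h import *
s=st(); R=Rtool(28,-1)
for t in(.15,.008): print(t,to(mouth(.081)+t*axis(),R,s))
im=env.get_image("wrist"); cv2.imwrite("pics/w5.png",im["frame"][:,:,::-1])
E
```

```text
9.02 q [ -0.9  50.7  53.1   0.7 104.   91.3] p [0.6136 0.1115 0.0585] F [4.5 1.6 8.8] w 0.0401 gf 4.1
0.15 [0.01, -0.18, -13.79, -0.11, -0.19, -0.04]
0.008 [-0.04, -0.16, 0.41, -0.11, -0.19, -0.04]
```

View pics/w5.png

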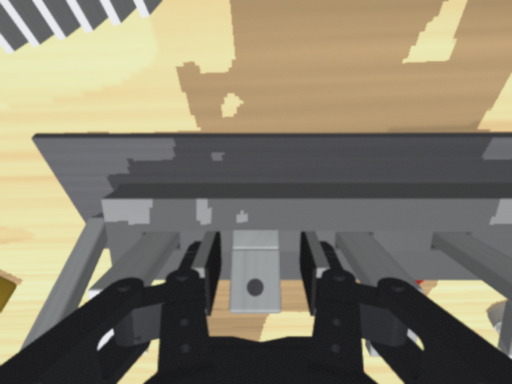

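The bent bracket (255,270) is centred between the fingers. The tips brush the rack, so I back off slightly and close.

Call:
{"method": "jog_arm", "body": {"targets": [[0, 0, -0.5, 0, 0, 0], [0, 0, -0.5, 0, 0, 0], [0, 0, -0.5, 0, 0, 0], [0, 0, -0.5, 0, 0, 0], [0, 0, -0.5, 0, 0, 0]], "hand": 0.1, "newtons": 60}}

```text
time_s: 9.48
position: [0.6162, 0.1122, 0.0632]
tool_rot: [[0.884, -0.037, -0.466], [-0.032, -0.999, 0.018], [-0.467, -0.001, -0.884]]
ft_force: [2.2, -3.0, 6.2]
grip_width: 0.0165
gripper_force: 58.3
```

Call:
{"method": "jog_arm", "body": {"targets": [[0, 0, -1, 0, 0, 0], [0, 0, -2, 0, 0, 0], [0, 0, -3.5, 0, 0, 0], [0, 0, -5, 0, 0, 0], [0, 0, -7, 0, 0, 0], [0, 0, -9.5, 0, 0, 0], [0, 0, -12, 0, 0, 0], [0, 0, -14, 0, 0, 0]]}}

```text
time_s: 10.15
position: [0.6815, 0.11, 0.1874]
tool_rot: [[0.883, -0.037, -0.468], [-0.032, -0.999, 0.019], [-0.468, -0.002, -0.884]]
ft_force: [0.4, 0.3, -0.0]
grip_width: 0.0164
gripper_force: 58.7
```

```bash
python3 - <<'E'
from h import *
s=st(); R=Rtool(28,-1)
for p in([.675,-.12,.2],): print(p,to(p,R,s))
im=env.get_image("wrist"); cv2.imwrite("pics/w6.png",im["frame"][:,:,::-1])
E
```

```text
10.15 q [ -0.9  54.2  24.    0.9 129.7  91.6] p [0.6815 0.11   0.1874] F [ 0.4  0.3 -0. ] w 0.0164 gf 58.7
[0.675, -0.12, 0.2] [-0.44, 23.01, -1.25, -0.12, -0.08, 0.05]
```

View pics/w6.png

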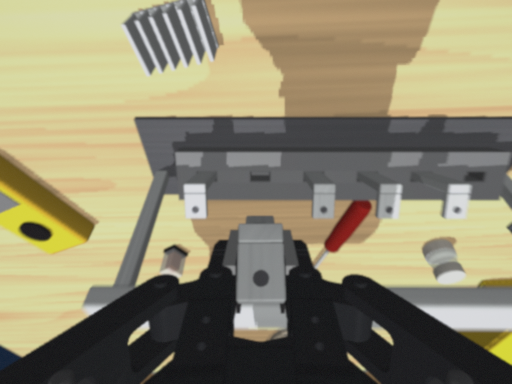

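The bent bracket is out, held at (262,265), and the four good ones stand at (195,200), (323,200), (389,200) and (457,200). I'll carry it to the box.

Call:
{"method": "jog_arm", "body": {"targets": [[-0.3, 4, -0.5, 0, 0, 0], [-0.3, 8, -0.5, 0, 0, 0], [-0.3, 12, -1, 0, 0, 0], [-0.4, 16, -1, 0, 0, 0], [-0.4, 20, -1, 0, 0, 0], [-0.4, 24, -1.5, 0, 0, 0], [-0.4, 28, -2, 0, 0, 0], [-0.4, 32, -3, 0, 0, 0]]}}

```text
time_s: 10.87
position: [0.6769, -0.2113, 0.2118]
tool_rot: [[0.882, -0.037, -0.47], [-0.031, -0.999, 0.02], [-0.47, -0.003, -0.883]]
ft_force: [1.3, -0.3, 0.1]
grip_width: 0.0167
gripper_force: 58.8
```

```bash
python3 - <<'E'
from h import *
s=st(); RB=Ro.from_euler('z',np.radians(-20)).as_matrix()
for p in([.53,-.32,.22],[.53,-.32,.10]): print(p,to(p,Rtool(0,-1,RB),s))
E
```

```text
10.87 q [-23.3  57.6  12.8 -13.8 135.3  61.1] p [ 0.6769 -0.2113  0.2118] F [ 1.3 -0.3  0.1] w 0.0167 gf 58.8
[0.53, -0.32, 0.22] [-13.01, 11.4, 5.97, 4.22, 27.84, 17.58]
[0.53, -0.32, 0.1] [-7.37, 11.43, 16.56, 4.22, 27.84, 17.58]
```

Call:
{"method": "jog_arm", "body": {"targets": [[-1, 4, 0, 1, 5, 2], [-3.5, 7, 1, 1, 11, 6], [-6.5, 9, 2.5, 2, 17, 10], [-9.5, 10.5, 4, 3, 23, 14], [-12, 11.4, 5.5, 4, 27.8, 17.5], [-11.5, 11.4, 8, 4, 27.8, 17.5], [-9.7, 11.4, 12, 4, 27.8, 17.5], [-8.6, 11.4, 14, 4, 27.8, 17.5]]}}

```text
time_s: 11.53
position: [0.5292, -0.3174, 0.1268]
tool_rot: [[0.94, -0.342, -0.001], [-0.342, -0.94, -0.003], [0.0, 0.003, -1.0]]
ft_force: [0.4, 0.4, -1.6]
grip_width: 0.0167
gripper_force: 59.1
```

```bash
python3 - <<'E'
from h import *
s=st(); RB=Ro.from_euler('z',np.radians(-20)).as_matrix()
for p in([.53,-.32,.22],[.53,-.32,.10]): print(p,to(p,Rtool(0,-1,RB),s))
E
```

```text
11.53 q [-41.9  33.4  72.3  -0.2  74.2  68.2] p [ 0.5292 -0.3174  0.1268] F [ 0.4  0.4 -1.6] w 0.0167 gf 59.1
[0.53, -0.32, 0.22] [0.17, 0.24, -9.32, 0.16, -0.01, 0.01]
[0.53, -0.32, 0.1] [0.17, 0.21, 2.68, 0.16, -0.01, 0.01]
```

Call:
{"method": "jog_arm", "body": {"targets": [[0, 0, 2, 0, 0, 0], [0, 0, 3, 0, 0, 0], [0, 0, 3, 0, 0, 0], [0, 0, 3, 0, 0, 0]]}}

```text
time_s: 11.87
position: [0.5324, -0.3179, 0.0993]
tool_rot: [[0.941, -0.339, 0.001], [-0.339, -0.941, -0.004], [0.002, 0.004, -1.0]]
ft_force: [0.2, -0.4, 0.0]
grip_width: 0.0166
gripper_force: 59.1
```

Call:
{"method": "jog_arm", "body": {"targets": [[0, 0, 0, 0, 0, 0], [0, 0, 0, 0, 0, 0], [0, 0, 0, 0, 0, 0], [0, 0, -4, 0, 0, 0], [0, 0, -8, 0, 0, 0], [0, 0, -12, 0, 0, 0], [0, 0, -16, 0, 0, 0], [0, 0, -20, 0, 0, 0]], "hand": 0.47}}

```text
time_s: 12.53
position: [0.5318, -0.3164, 0.302]
tool_rot: [[0.941, -0.339, 0.002], [-0.339, -0.941, -0.005], [0.004, 0.004, -1.0]]
ft_force: [0.1, -1.1, 0.1]
grip_width: 0.0399
gripper_force: 0.0
```

```bash
python3 - <<'E'
from h import *
s=st(); R=np.array(s["tool_rot"])
im=env.get_image("wrist"); cv2.imwrite("pics/w7.png",im["frame"][:,:,::-1])
RB=Ro.from_euler('z',np.radians(-20)).as_matrix();R=Rtool(0,-1,RB)
for p in([.52,-.32,.37],[.30,-.27,.37],[.30,-.27,.2],[.47,-.30,.2]): print(p,to(p,R,s))
t=env.get_image("top"); W=cloud(t); k=np.all((W>[.33,-.42,.1])&(W<[.46,-.2,.27]),1)
for z in np.arange(.11,.27,.02):
    q=W[k&(abs(W[:,2]-z)<.01)]
    if len(q): print(z.round(2),len(q),q.min(0).round(3),q.max(0).round(3),np.median(q,0).round(3))
E
```

```text
12.53 q [-41.6  27.   54.3  -0.1  98.4  68.2] p [ 0.5318 -0.3164  0.302 ] F [ 0.1 -1.1  0.1] w 0.0399 gf 0.0
[0.52, -0.32, 0.37] [-0.97, 0.77, -6.8, 0.24, -0.2, 0.18]
[0.3, -0.27, 0.37] [-23.36, 3.52, -6.87, 0.24, -0.2, 0.18]
[0.3, -0.27, 0.2] [-23.42, 3.45, 10.13, 0.24, -0.2, 0.18]
[0.47, -0.3, 0.2] [-6.41, 0.51, 10.18, 0.24, -0.2, 0.18]
0.17 8 [ 0.398 -0.379  0.164] [ 0.402 -0.355  0.179] [ 0.399 -0.362  0.172]
0.19 16 [ 0.388 -0.377  0.18 ] [ 0.395 -0.349  0.2  ] [ 0.393 -0.367  0.189]
0.21 20 [ 0.381 -0.376  0.204] [ 0.391 -0.341  0.22 ] [ 0.388 -0.358  0.211]
0.23 21 [ 0.375 -0.374  0.224] [ 0.388 -0.333  0.239] [ 0.381 -0.357  0.23 ]
0.25 38 [ 0.369 -0.373  0.241] [ 0.381 -0.324  0.253] [ 0.375 -0.346  0.245]
```

View pics/w7.png

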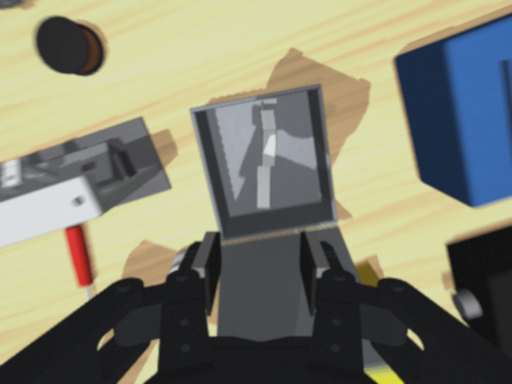

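Both rejects lie in the grey box, at (268,120–150) and (264,190). Next the lid: shut the fingers and go over it to the robot's side.

```bash
python3 - <<'E'
from h import *
s=st(); RB=Ro.from_euler('z',np.radians(-20)).as_matrix();R=Rtool(0,-1,RB)
for p in([.53,-.32,.37],[.298,-.243,.37],[.298,-.243,.21],[.477,-.274,.21]): print(p,to(p,R,s))
E
```

```text
12.63 q [-41.6  26.8  53.9  -0.1  98.3  68.2] p [ 0.5333 -0.3176  0.3071] F [ 0.8 -0.3  0.7] w 0.0401 gf 0.0
[0.53, -0.32, 0.37] [-0.13, 0.39, -6.29, 0.52, -0.9, 0.19]
[0.298, -0.243, 0.37] [-24.57, 1.01, -6.66, 0.52, -0.9, 0.19]
[0.298, -0.243, 0.21] [-24.82, 0.87, 9.33, 0.52, -0.9, 0.19]
[0.477, -0.274, 0.21] [-6.93, -2.28, 9.59, 0.52, -0.9, 0.19]
```

Call:
{"method": "jog_arm", "body": {"targets": [[0, 0, -4, 0, 0, 0], [-2, 0, -6.5, 0, 0, 0], [-6, 0, -6.5, 0, 0, 0], [-10, 0.5, -6.5, 0, 0, 0], [-14, 0.5, -6.5, 0, 0, 0], [-18, 1, -6.5, 0, 0, 0], [-22, 1, -6.5, 0, 0, 0], [-24.6, 1, -6.5, 0, 0, 0]], "hand": 0}}

```text
time_s: 13.3
position: [0.2948, -0.2408, 0.3638]
tool_rot: [[0.941, -0.339, 0.001], [-0.339, -0.941, -0.005], [0.003, 0.005, -1.0]]
ft_force: [-0.0, -1.1, 0.4]
grip_width: 0.0
gripper_force: 0.0
```

```bash
python3 - <<'E'
from h import *
s=st(); RB=Ro.from_euler('z',np.radians(-20)).as_matrix();R=Rtool(0,-1,RB)
for p in([.298,-.243,.21],[.477,-.274,.21]): print(p,to(p,R,s))
E
```

```text
13.3 q [-57.1  -0.2  81.   -0.1  98.9  52.7] p [ 0.2948 -0.2408  0.3638] F [-0.  -1.1  0.4] w 0.0 gf 0.0
[0.298, -0.243, 0.21] [0.33, 0.03, 15.38, 0.26, -0.17, 0.16]
[0.477, -0.274, 0.21] [18.22, -3.13, 15.41, 0.26, -0.17, 0.16]
```

Call:
{"method": "jog_arm", "body": {"targets": [[0.3, 0, 4, 0, 0, 0], [0.3, 0, 8, 0, 0, 0], [0.3, 0, 12, 0, 0, 0], [0.3, 0, 15.4, 0, 0, 0], [3, -0.5, 15.4, 0, 0, 0], [5, -1, 15.4, 0, 0, 0], [6.5, -1.2, 15.4, 0, 0, 0], [7.5, -1.3, 15.4, 0, 0, 0]]}}

```text
time_s: 13.97
position: [0.3736, -0.2564, 0.2096]
tool_rot: [[0.941, -0.338, 0.001], [-0.338, -0.941, -0.004], [0.003, 0.004, -1.0]]
ft_force: [-1.5, 1.0, 0.2]
grip_width: 0.0002
gripper_force: 0.6
```

Call:
{"method": "jog_arm", "body": {"targets": [[1.2, -0.2, 0, 0, 0, 0], [2.4, -0.4, 0, 0, 0, 0], [3.6, -0.6, 0, 0, 0, 0], [4.8, -0.8, 0, 0, 0, 0], [6, -1, 0, 0, 0, 0], [7.2, -1.2, 0, 0, 0, 0], [8.4, -1.5, 0, 0, 0, 0], [9.6, -1.7, 0, 0, 0, 0]]}}

```text
time_s: 14.63
position: [0.4689, -0.273, 0.2101]
tool_rot: [[0.941, -0.339, 0.001], [-0.339, -0.941, -0.005], [0.003, 0.004, -1.0]]
ft_force: [0.0, 0.2, 0.5]
grip_width: 0.0002
gripper_force: 0.0
```

```bash
python3 - <<'E'
from h import *
s=st(); im=env.get_image("top")
for r in env.regions_of("top","reject_lid")[:3]:
    W=cloud(im,r["pixels"]); print(round(r["score"],2),np.median(W,0).round(3),W.min(0).round(3),W.max(0).round(3))
cv2.imwrite("pics/top2.png",im["frame"][:,:,::-1])
E
```

```text
14.63 q [-42.6  21.9  77.8  -0.1  80.   67.2] p [ 0.4689 -0.273   0.2101] F [0.  0.2 0.5] w 0.0002 gf 0.0
0.65 [ 0.217 -0.351  0.092] [ 0.132 -0.431  0.08 ] [ 0.304 -0.275  0.143]
0.6 [0.729 0.18  0.007] [ 0.705  0.148 -0.01 ] [0.754 0.209 0.041]
```

Call:
{"method": "jog_arm", "body": {"targets": [[0, 0, -4, 0, 0, 0], [-2, 0, -8, 0, 0, 0], [-6, 0, -12, 0, 0, 0], [-10, 0, -14, 0, 0, 0], [-14, 0, -14, 0, 0, 0], [-18, 0, -14, 0, 0, 0], [-20, 0, -14, 0, 0, 0], [-20, 0, -14, 0, 0, 0]]}}

```text
time_s: 15.4
position: [0.2762, -0.2019, 0.3502]
tool_rot: [[0.94, -0.341, 0.001], [-0.341, -0.94, -0.007], [0.004, 0.006, -1.0]]
ft_force: [1.0, -0.4, 1.1]
grip_width: -0.0003
gripper_force: 0.0
```

```bash
python3 - <<'E'
from h import *
s=st(); im=env.get_image("top"); sd=env.get_image("side")
a=im["frame"][80:300,120:400,::-1]; b=sd["frame"][90:330,100:480,::-1]
a=cv2.resize(a,None,fx=1.9,fy=1.9); 
b=cv2.resize(b,None,fx=1.4,fy=1.4,interpolation=cv2.INTER_CUBIC); a=a[:260]
c=np.zeros((600,540,3),np.uint8); c[:260,:532]=a[:,:540]; c[262:598,:532]=b[:336]; cv2.imwrite("pics/fin.png",c)
W=cloud(im); k=np.all((W>[.4,-.42,.06])&(W<[.63,-.22,.3]),1); print(np.percentile(W[k,2],[2,25,50,75,98]).round(3))
E
```

```text
15.4 q [-56.1  -4.4  87.1  -0.1  96.9  53.8] p [ 0.2762 -0.2019  0.3502] F [ 1.  -0.4  1.1] w -0.0003 gf 0.0
[0.073 0.089 0.092 0.095 0.131]
```

View pics/fin.png

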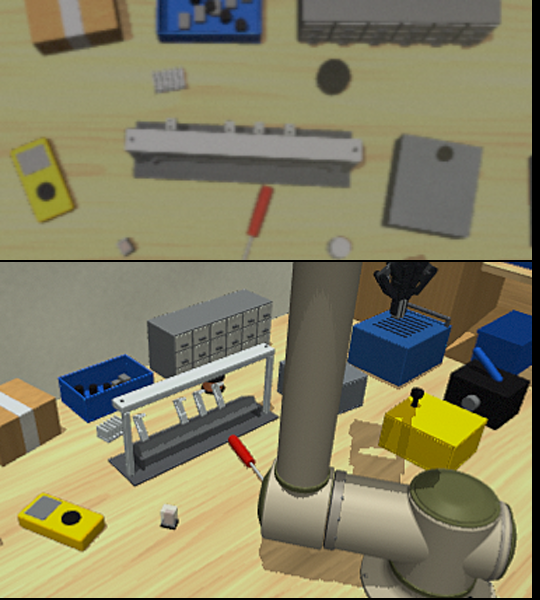

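The lid is shut flat (top view, 435,185; height 0.09 m), the four good brackets still stand in the rack, and nothing else has moved. Handing in.

```bash
python3 -c "
from rig import env
print(env.close_job())"
```

```text
the job is handed in; nothing more can be done
None
```

The short and bent brackets are in the grey reject box with its lid shut, the four good brackets still stand in the rack, and the last pictures show nothing else on the bench moved; handed in at about 15 s of the 72 s allowed.

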